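# Proof-pull the snowshoe hangers and put them up on the rail

## Task

Proof-test the two or three snowshoe hangers standing on the bench and put each one up before you start the next, shortest first: hook the hanger over the tension gauge's crossbar, pull with it until the crossbar is level with the brass marker, not beyond, and hold it there for two seconds, then let the gauge back in and lift the hanger off. Hook it onto the short bare right-hand end of the rail and slide it along past the first black band. At the end all the hangers hang freely and still from the rail between the two black bands, the gauge is fully home, and the marker and the other things on the bench are where they were.

Things in the scene. Friction and masses are not known exactly. Their poses are not given: they have to be found in the camera images.
- hanger_short: short snowshoe hanger (may be absent), aluminium, 280 g. Origin under the foot's centre, z up, x towards the hook's lip. Foot 70 (x) x 56 x 8 mm; stem 8 x 20 mm at x = -14; crown 36 (x) x 20 x 8 mm, underside at z = 95; lip 8 x 20 mm at x = +14, reaching 24 mm below the crown. Black grip tab 14 (x) x 24 (y) mm at x = y = 0, z = 103 to 148 (pinch across x)
- hanger_short_seat (a point): point in the short hanger's hook at its (5, 0, 88.5) mm: where the axis of a 10 mm bar lies when bedded in the V under the crown; axes as the hanger's. The hook is an upside-down U, 20 mm wide inside (x = -10 to +10), with two 45 degree faces under its crown, that goes down over a bar; the foot lies below, so the bar has to come in under the lip
- hanger_mid: mid snowshoe hanger (may be absent), aluminium, 280 g. Origin under the foot's centre, z up, x towards the hook's lip. Foot 70 (x) x 56 x 8 mm; stem 8 x 20 mm at x = -14; crown 36 (x) x 20 x 8 mm, underside at z = 120; lip 8 x 20 mm at x = +14, reaching 24 mm below the crown. Black grip tab 14 (x) x 24 (y) mm at x = y = 0, z = 128 to 173 (pinch across x)
- hanger_mid_seat (a point): point in the mid hanger's hook at its (5, 0, 113.5) mm: where the axis of a 10 mm bar lies when bedded in the V under the crown; axes as the hanger's. The hook is an upside-down U, 20 mm wide inside (x = -10 to +10), with two 45 degree faces under its crown, that goes down over a bar; the foot lies below, so the bar has to come in under the lip
- hanger_tall: tall snowshoe hanger (may be absent), aluminium, 280 g. Origin under the foot's centre, z up, x towards the hook's lip. Foot 70 (x) x 56 x 8 mm; stem 8 x 20 mm at x = -14; crown 36 (x) x 20 x 8 mm, underside at z = 145; lip 8 x 20 mm at x = +14, reaching 24 mm below the crown. Black grip tab 14 (x) x 24 (y) mm at x = y = 0, z = 153 to 198 (pinch across x)
- hanger_tall_seat (a point): point in the tall hanger's hook at its (5, 0, 138.5) mm: where the axis of a 10 mm bar lies when bedded in the V under the crown; axes as the hanger's. The hook is an upside-down U, 20 mm wide inside (x = -10 to +10), with two 45 degree faces under its crown, that goes down over a bar; the foot lies below, so the bar has to come in under the lip
- gauge: tension gauge bolted to the bench: grey base and column, dark housing with its front 75 mm beyond the crossbar, top at z = 202 mm. Origin on the bench under the crossbar at rest; x from crossbar to housing (it is pulled along its -x), z up. Nothing under the yoke nearer than 85 mm. A flat scale arm runs along x at y = +66 mm, top at z = 168 mm, carrying the brass marker
- gauge_slide (a joint): how far the sprung slide is pulled out, m, 0 at rest, 0.085 at most; the spring pulls back with 2.8 N at rest and 1.4 N more for each 10 mm
- bar (a point): middle of the gauge's round steel crossbar, 10 mm thick, 100 mm long along y, at z = 180 mm, carried in a yoke (arms at y = -43 and +43 mm, running 55 mm back along x to a cross plate); moves with the slide; axes as the gauge's
- mark (a point): tip of the brass marker beside the crossbar's left (+y) end; set somewhere 35 to 60 mm out from rest along the gauge's -x; axes as the gauge's. The gauge is at the mark when bar and mark have the same x in the gauge's frame
- rail: round steel rail 10 mm thick along y, 400 mm free between two square wooden posts at y = -212 and +212 mm (tops at z = 192 mm), axis at z = 180 mm; origin on the bench under its middle, z up, -x towards the robot side, +y to the robot's left
- rail_mid (a point): middle of the rail, on its axis; axes as the rail's
- entry (a point): on the rail's axis at y = -130 mm: middle of its short bare right-hand end, between the right post and the right black band
- band_right (a point): right black band on the rail, y = -75 mm, 10 mm wide, does not hinder sliding
- band_left (a point): left black band on the rail, y = +155 mm, 10 mm wide
- ice_pick: bystander: ice pick with aluminium handle lying along x, 200 mm long, 28 mm thick; origin under the handle's middle
- buckle: bystander: blue plastic snowshoe binding buckle 52 x 32 x 15 mm; origin under its centre
- block: bystander: wooden block 90 x 60 x 45 mm; origin under its centre
- canister: bystander: steel canister with twist cap, 72 mm across, 134 mm high; origin under its centre
- wax_tin: bystander: round wax tin 60 mm across, 35 mm high; origin under its centre
Things that resemble listed ones, but are neither listed nor needed, are in the scene too. Leave any brown look-alike of the hanger_short alone. Leave any green look-alike of the hanger_mid alone.

How it is judged (in metres and radians):
On the way, in this order (a step that is already met when the one before it is completed fails the run):
1. the short hanger, hooked over the crossbar, holds the gauge pulled to the brass marker (within about 6 mm) for over a second (x of hanger_short_seat in the frame of mark between -0.01 and 0.006 m and z of hanger_short_seat in the frame of bar between -0.006 and 0.01 m and y of hanger_short_seat in the frame of bar between -0.03 and 0.03 m and contact force between hanger_short and gauge above 4 N), for 1.2 s.
2. the short hanger is hooked over the bare right-hand end of the rail (x of hanger_short_seat in the frame of rail_mid between -0.009 and 0.009 m and z of hanger_short_seat in the frame of rail_mid between -0.006 and 0.01 m and y of hanger_short_seat in the frame of rail_mid between -0.2 and -0.085 m), for 0.1 s.
3. the mid hanger, hooked over the crossbar, holds the gauge pulled to the brass marker (within about 6 mm) for over a second (x of hanger_mid_seat in the frame of mark between -0.01 and 0.006 m and z of hanger_mid_seat in the frame of bar between -0.006 and 0.01 m and y of hanger_mid_seat in the frame of bar between -0.03 and 0.03 m and contact force between hanger_mid and gauge above 4 N), for 1.2 s.
4. the mid hanger is hooked over the bare right-hand end of the rail (x of hanger_mid_seat in the frame of rail_mid between -0.009 and 0.009 m and z of hanger_mid_seat in the frame of rail_mid between -0.006 and 0.01 m and y of hanger_mid_seat in the frame of rail_mid between -0.2 and -0.085 m), for 0.1 s.
5. the tall hanger, hooked over the crossbar, holds the gauge pulled to the brass marker (within about 6 mm) for over a second (x of hanger_tall_seat in the frame of mark between -0.01 and 0.006 m and z of hanger_tall_seat in the frame of bar between -0.006 and 0.01 m and y of hanger_tall_seat in the frame of bar between -0.03 and 0.03 m and contact force between hanger_tall and gauge above 4 N), for 1.2 s.
6. the tall hanger is hooked over the bare right-hand end of the rail (x of hanger_tall_seat in the frame of rail_mid between -0.009 and 0.009 m and z of hanger_tall_seat in the frame of rail_mid between -0.006 and 0.01 m and y of hanger_tall_seat in the frame of rail_mid between -0.2 and -0.085 m), for 0.1 s.
At the end, for the whole second after the job is handed in: Every hanger present hangs by its hook from the rail, upright within 0.25 rad, at rest, with the middle of its hook between the two black bands, and the gauge slide is within 5 mm of fully home (x of hanger_short_seat in the frame of rail_mid between -0.012 and 0.012 m and z of hanger_short_seat in the frame of rail_mid between -0.008 and 0.01 m and y of hanger_short_seat in the frame of rail_mid between -0.073 and 0.153 m and contact force between each of hanger_short, hanger_mid, hanger_tall and rail above 0.3 N and angle between each of hanger_short, hanger_mid, hanger_tall's own z axis and vertical below 0.25 rad and linear speed of each of hanger_short, hanger_mid, hanger_tall below 0.03 m/s and x of hanger_mid_seat in the frame of rail_mid between -0.012 and 0.012 m and z of hanger_mid_seat in the frame of rail_mid between -0.008 and 0.01 m and y of hanger_mid_seat in the frame of rail_mid between -0.073 and 0.153 m and x of hanger_tall_seat in the frame of rail_mid between -0.012 and 0.012 m and z of hanger_tall_seat in the frame of rail_mid between -0.008 and 0.01 m and y of hanger_tall_seat in the frame of rail_mid between -0.073 and 0.153 m and value of joint gauge_slide below 0.005 m); the robot touches nothing.
It fails at once if the gauge is pulled more than 15 mm past the brass marker (x of bar in the frame of mark below -0.015 m).
It fails at once if the brass marker is shifted (distance of mark from where it was at the start of the episode above 0.008 m).
It fails at once if one of the bystanders (ice pick, buckle, block, canister, wax tin) is pushed more than 4 cm away (distance of any of ice_pick, buckle, block, canister, wax_tin from where it was at the start of the episode above 0.04 m).
Of hanger_short, hanger_mid, hanger_tall only 2 to 3 are there at a start; the rules pass over those that are not, and their reading is None.
At some moment in a run one of hanger_short, hanger_mid, hanger_tall may be knocked a few centimetres aside while the robot is not near it.
It also fails if it takes over 210 s, if anything falls off the work surface, if the arm or the gripper's body presses on something with over 40 N, if the wrist force passes 120 N, or if a joint passes its speed limit or range.

## Robot

A 6-joint arm with a two-finger parallel gripper is mounted at the origin on the work surface. World frame = base frame: x ahead of the robot, y to its left, z up, the work surface at z = 0. Lengths are in mm, angles in degrees, forces in N, time in s.
With the tool pointing down it reaches from about 350 to 925 mm from the base axis. Payload 6.4 kg.
Tool frame: the origin (TCP) lies at the very end of the fingers, on their centre line; the grasp point (between the pads) lies 19 mm behind it; z points along the fingers, y is the line along which they close (so a half turn about z gives the same grasp; the last joint's range is limited). The gripper opens to 94 mm and grips with 3 to 60 N. Pads are 16 mm wide; open, the fingers measure 119 mm over their backs; the gripper's body (75 mm by 177 mm) begins 78 mm behind the grasp point.
Start: joints at [55.743, 14.043, 89.255, -0, 76.702, -9.975], TCP at [267.296, 592.509, 183.655] pointing down, gripper open.
Joint ranges: [-179.41, 179.41], [-58.25, 129.5], [7.25, 145.43], [-54.29, 234.29], [11.92, 165.04], [-157.13, 157.13]. Speed limits (degrees/s): [147.25, 147.25, 180, 180, 180, 180].

## Interface

Orientations are given as a 3x3 rotation matrix whose columns are the frame's x, y, z axes.
In Python, from bench import get_state, viewer, ctrl gives the robot as it stands.
- The arm moves only by the tool step_arm, never from a script. Its arguments are lists of equal length, an entry for each row: "translation": the shift along the world's x, y, z in cm, a list of three; "delta_rot": the turn, a rotation vector about the world's x, y, z in degrees, a list of three; "claw": the finger opening in cm, from 0 to 9.4. In form: {"translation": [[dx, dy, dz], ...], "delta_rot": [[ax, ay, az], ...], "claw": [claw, ...]}. A call has 1 to 12 rows; each row is the pose to reach, as a shift and turn from the pose commanded when the call began; what a row does not reach only later rows make up. A row lasts 1/10 s, in which the tool goes at most 50 mm and 8.59 degrees, less where a joint would pass 70% of its speed; a pose out of reach is approached as far as the arm can. A call with a gripper value outside its range is refused whole. The fingers move at their own pace and stop on an object; "newtons" is the grip in N (left out, the last holds). Time passes only in rows, so rows that repeat a pose let the fingers close. It gives the time, the measured TCP pose, the force, the opening and the grip force at its end, in the units of the state.
- get_state(): the state, without advancing time (a new reading comes with each control period).
- viewer.snapshot(name): name is "side" or "top"; returns a dict with "color" (480x640x3 uint8, red, green, blue), "z_map" (480x640 float32, mm along the optical axis (not along the pixel's ray), 0 where there is no reading), "mtx" (3x3 intrinsics, pixels), "rvec" (rotation vector, rad) and "tvec" (3), from world to camera coordinates, as OpenCV has them. Camera axes: x right, y down, z forward; pixel columns grow to the right and rows downward; lengths in mm; the calibration is good to about 2 mm. A picture is of the moment at which its call begins.
- ctrl.hand_in(): hands the job in; it is judged then, once.
The state is a dict: "clock": time; "joints": joint angles; "joint_vel": joint speeds; "joint_torque": joint torques, N m; "ee_pos": TCP position; "orientation": TCP orientation; "force": force on the tool from outside, world axes, zero at the start; "wrist_torque": the same for the moment, N m; "grip_width": opening from 0.0 (shut) to 1.0 (fully open); "finger_force": force on a finger pad.
Only numpy, scipy, OpenCV 4.12 (cv2) and the standard library are available. Lean on these libraries where they do the work, as an engineer would, in place of code of your own. Each camera call takes 0.05 s, during which the arm holds its last target. There are 200 camera calls.

## Working session

There is one attempt and no reset: what is moved stays moved. The work goes in short steps, Python scripts to look and compute and a tool call to move; the robot and the scene stay as the last step left them, time stands still between calls to the robot, and variables do not carry over. Pictures are saved under pics/ and viewed, at most 14 in all, crops included, and the job is handed in when it is done.

Besides the shell and the picture viewer there is one more tool, called after "Request:" as a command line: name --argument value ..., lists and objects as JSON in quotes. step_arm: Moves the arm, as the interface text tells. Its arguments: {"type":"object","properties":{"translation":{"type":"array"},"delta_rot":{"type":"array"},"claw":{"type":"array"},"newtons":{"type":"number"}},"required":["translation","delta_rot","claw"]}

```bash
mkdir -p pics; cat > h.py <<'E'
import numpy as np, cv2, pickle
from bench import get_state, viewer, ctrl
def snap(name,tag):
    s=viewer.snapshot(name); pickle.dump(s,open(f'pics/{tag}.pkl','wb'))
    cv2.imwrite(f'pics/{tag}.png',cv2.cvtColor(s['color'],cv2.COLOR_RGB2BGR)); return s
def load(tag): return pickle.load(open(f'pics/{tag}.pkl','rb'))
def cloud(s):
    z=s['z_map'].astype(float); v,u=np.mgrid[:480,:640]; K=s['mtx']
    c=np.stack([(u-K[0,2])/K[0,0]*z,(v-K[1,2])/K[1,1]*z,z],-1)
    R,_=cv2.Rodrigues(np.array(s['rvec'],float)); P=(c-np.array(s['tvec']).ravel())@R
    P[z==0]=np.nan; return P
def proj(s,p): return cv2.projectPoints(np.array(p,float).reshape(-1,3),np.array(s['rvec'],float),np.array(s['tvec'],float),s['mtx'],None)[0].reshape(-1,2)
E
python3 - <<'E'
from h import *
for n in('top','side'):
    s=snap(n,n+'0'); R,_=cv2.Rodrigues(np.array(s['rvec'],float)); print(n,(-R.T@np.array(s['tvec']).ravel()).round(),R[2].round(2))
st=get_state();print(st['ee_pos'],st['clock'],st['force'],np.round(st['orientation'],3),st['grip_width'])
E
```

```text
top [ 411.    6. 1226.] [ 0.06 -0.   -1.  ]
side [ 324. -944.  721.] [ 0.15  0.84 -0.52]
[266.94775663 592.01354293 182.65473718] 0.1 [ 0.67349846  0.58157718 -0.46121657] [[-0.912  0.411 -0.001]
 [ 0.411  0.912 -0.001]
 [ 0.    -0.002 -1.   ]] 0.9990533805425666
```

View pics/top0.png

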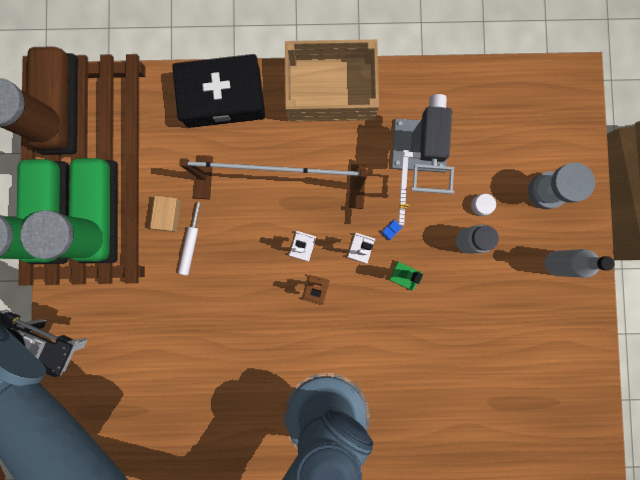

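View pics/side0.png

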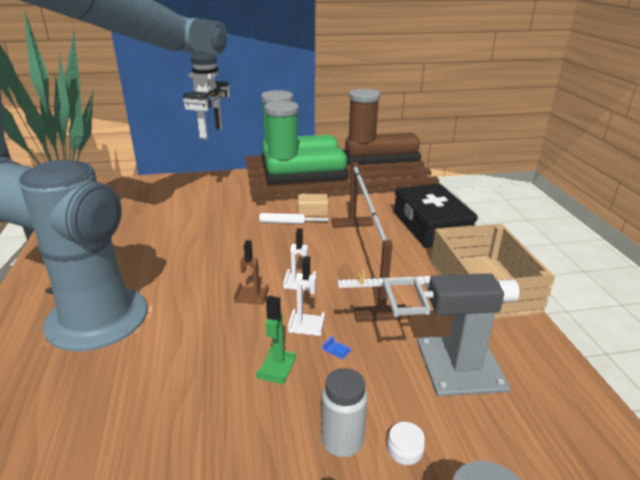

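The top view shows white hangers at about (303,246) and (362,248), the gauge crossbar at (433,192), the marker near (404,207), and the rail from (190,163) to (358,173) with its right band at (305,170). Next I'll measure these.

```bash
python3 - <<'E'
from h import *
for t in('top0','side0'):
    s=load(t);P=cloud(s);c=s['color'].astype(int)
    hsv=cv2.cvtColor(s['color'],cv2.COLOR_RGB2HSV)
    box={'top0':[(280,325,225,270),(342,384,228,270)],'side0':[(283,312,225,292),(288,326,255,335)]}[t]
    for (a,b,d,e) in box:
        p=P[d:e,a:b].reshape(-1,3);k=hsv[d:e,a:b].reshape(-1,3)
        for nm,m in (('white',(k[:,1]<40)&(k[:,2]>150)),('black',(k[:,2]<60)&(p[:,2]>80))):
            q=p[m&(p[:,2]>3)]; 
            if len(q)==0: continue
            print(t,nm,len(q),'z',np.percentile(q[:,2],[1,10,50,90,99]).round(), 'top20%',q[q[:,2]>np.percentile(q[:,2],80)].mean(0).round(1))
            f=q[(q[:,2]>4)&(q[:,2]<13)]
            if nm=='white' and len(f)>20:
                print('  foot rect',cv2.minAreaRect(f[:,:2].astype(np.float32)))
# gauge / rail clouds in top
s=load('top0');P=cloud(s)
z=P[...,2]
rb=P[155:180,185:365].reshape(-1,3); q=rb[(rb[:,2]>174)&(rb[:,2]<189)&(rb[:,1]<0)|(rb[:,2]>174)&(rb[:,2]<189)]
print('rail',len(q),cv2.fitLine(q[:,:2].astype(np.float32),cv2.DIST_HUBER,0,.01,.01).ravel(),q.min(0),q.max(0))
g=P[155:200,405:462].reshape(-1,3);q=g[(g[:,2]>165)&(g[:,2]<192)];print('yoke',len(q),q.min(0),q.max(0),cv2.minAreaRect(q[:,:2].astype(np.float32)))
for t,cr in(('top0',(280,130,190,150)),('side0',(235,180,220,200))):
    im=cv2.imread(f'pics/{t}.png');x,y,w,h=cr
    cv2.imwrite(f'pics/{t}c.png',cv2.resize(im[y:y+h,x:x+w],None,fx=4 if t=='top0' else 3,fy=4 if t=='top0' else 3,interpolation=cv2.INTER_CUBIC))
E
```

```text
top0 white 432 z [  4.   6.  10. 102. 107.] top20% [460.3  55.2  86.2]
  foot rect ((461.41107177734375, 55.50912094116211), (55.50146484375, 59.86991500854492), 72.25166320800781)
top0 black 44 z [118. 145. 149. 151. 153.] top20% [461.2  59.8 151.6]
top0 white 391 z [  4.   6.  11. 127. 132.] top20% [ 450.4 -104.3  106.3]
  foot rect ((451.8475036621094, -103.88707733154297), (55.58455276489258, 67.89457702636719), 70.85270690917969)
top0 black 58 z [137. 152. 173. 176. 178.] top20% [ 452.2 -101.1  176. ]
side0 white 601 z [  4.   7.  84. 125. 132.] top20% [ 446.3 -110.6  124.9]
  foot rect ((458.5176696777344, 52.632965087890625), (58.76291275024414, 62.837989807128906), 71.64580535888672)
side0 black 195 z [110. 120. 146. 172. 173.] top20% [ 450.2 -113.8  171. ]
side0 white 1229 z [  4.   6.  12. 120. 129.] top20% [ 449.9 -111.3  116.5]
  foot rect ((461.71563720703125, -28.69049835205078), (226.94078063964844, 79.20227813720703), 82.94386291503906)
side0 black 114 z [133. 139. 158. 173. 174.] top20% [ 450.6 -112.5  172.7]
rail 736 [8.0623485e-02 9.9674463e-01 6.3817352e+02 1.1419221e+02] [613.07201003 -99.3742506  174.20195526] [661.57003517 323.17569946 188.98494122]
yoke 702 [ 561.42634197 -310.59005488  165.09435157] [ 667.30520985 -197.39859402  191.56610202] ((613.1116333007812, -254.45211791992188), (112.0630111694336, 106.04181671142578), 88.63529205322266)
```

View pics/top0c.png

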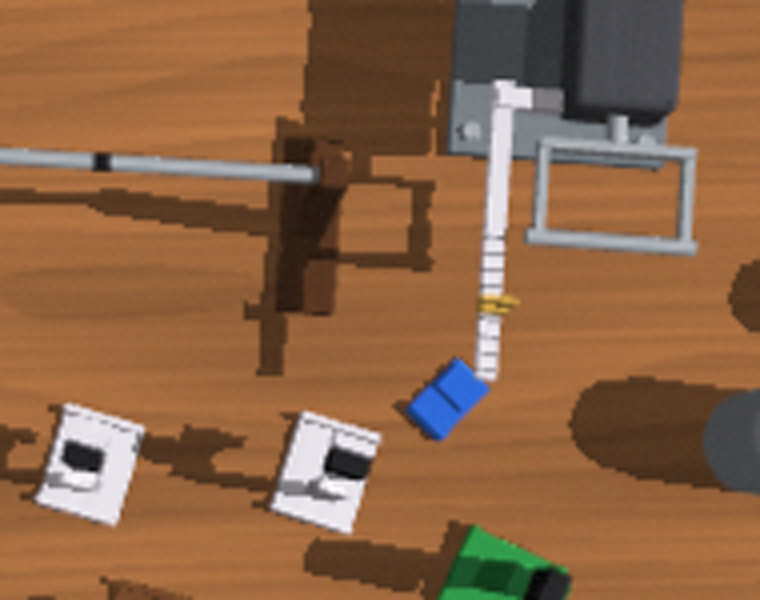

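View pics/side0c.png

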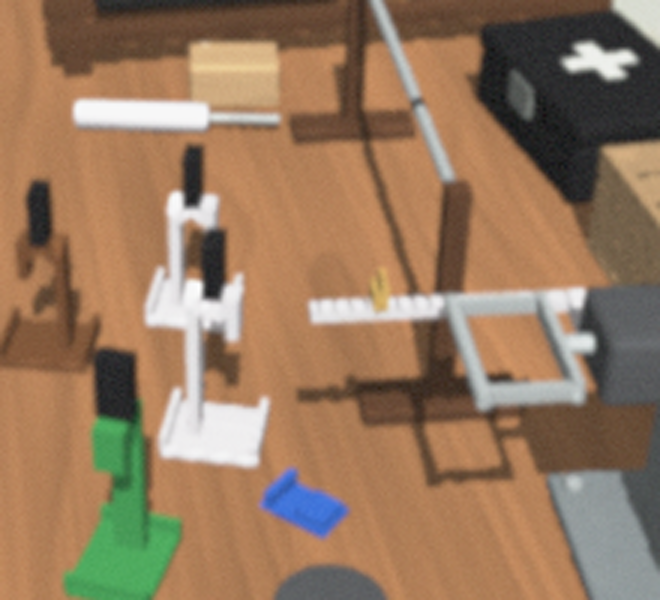

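The crops show the short hanger's foot corners at crop (68,405), (143,428), (115,525), (38,500). The mid hanger's are at (303,412), (380,435), (348,532), (270,508). The crossbar runs from (528,237) to (695,248) and the marker is near (497,303). Both lips point away from the robot. One more script gives the exact frames.

```bash
cat >> h.py <<'E'
def ray(s,uv,z):
    uv=np.array(uv,float).reshape(-1,2); R,_=cv2.Rodrigues(np.array(s['rvec'],float)); C=-R.T@np.array(s['tvec']).ravel()
    d=np.c_[(uv-s['mtx'][:2,2])/np.diag(s['mtx'])[:2],np.ones(len(uv))]@R
    return C+d*((z-C[2])/d[:,2])[:,None]
E
python3 - <<'E'
from h import *
s=load('top0');P=cloud(s)
c=lambda a:np.array(a)/4+[280,130]-.4
for n,a in(('short',[(68,405),(143,428),(115,525),(38,500)]),('mid',[(303,412),(380,435),(348,532),(270,508)])):
    q=ray(s,c(a),8)[:,:2]; ax=(q[0]+q[1]-q[2]-q[3])/2; ay=(q[0]+q[3]-q[1]-q[2])/2
    print(n,q.mean(0).round(1),'len',np.linalg.norm(ax).round(1),np.linalg.norm(ay).round(1),'yaw',np.degrees([np.arctan2(ax[1],ax[0]),np.arctan2(-ay[0],ay[1])]).round(1))
hs=cv2.cvtColor(s['color'],cv2.COLOR_RGB2HSV)
for n,(a,b,d,e) in (('short',(280,325,225,270)),('mid',(342,384,228,270))):
    p=P[d:e,a:b].reshape(-1,3);m=(hs[d:e,a:b,2].ravel()<70)&(p[:,2]>140 if n=='short' else p[:,2]>165)
    print(n,'tab',cv2.minAreaRect(p[m,:2].astype(np.float32)))
# rail: per column
g=P[150:182,205:345].reshape(-1,3);q=g[(g[:,2]>181)&(g[:,2]<189)]
print('rail',len(q),cv2.fitLine(q[:,:2].astype(np.float32),cv2.DIST_HUBER,0,.01,.01).ravel())
b=ray(s,c([(102,162)]),185);print('band',b)
e=ray(s,c([(318,174)]),185);print('rail right end',e)
e=ray(s,c([(528,237),(695,248),(536,148),(696,152)]),184);print('bar ends/yoke',e.round(1))
g=P[184:197,408:458].reshape(-1,3);q=g[(g[:,2]>178)&(g[:,2]<190)];print('barpts',len(q),cv2.fitLine(q[:,:2].astype(np.float32),cv2.DIST_HUBER,0,.01,.01).ravel(),q.min(0),q.max(0))
a=ray(s,c([(503,85),(487,378)]),168);print('scale',a.round(1),np.degrees(np.arctan2(*(a[0]-a[1])[[1,0]])))
for t in('top0','side0'):
    s=load(t);P=cloud(s);h=cv2.cvtColor(s['color'],cv2.COLOR_RGB2HSV)
    x,y,w,hh=(395,195,25,20) if t=='top0' else (350,262,25,25)
    k=h[y:y+hh,x:x+w];m=(k[...,0]>18)&(k[...,0]<32)&(k[...,1]>120);p=P[y:y+hh,x:x+w][m];v,u=np.nonzero(m)
    print(t,m.sum(),'uv',u.min()+x,u.max()+x,v.min()+y,v.max()+y);print(p.round(0).tolist())
    print(ray(s,np.c_[u+x,v+y].mean(0),180))
E
```

```text
short [460.9  56. ] len 68.5 54.5 yaw [-17.8 -18.6]
mid [ 452.9 -103.9] len 69.7 55.3 yaw [-20. -18.]
short tab ((459.8641662597656, 55.2672119140625), (21.883073806762695, 11.350323677062988), 73.03286743164062)
mid tab ((451.8616638183594, -103.23218536376953), (22.42612075805664, 11.347081184387207), 69.84955596923828)
rail 547 [8.0764882e-02 9.9673319e-01 6.3818018e+02 1.1256104e+02]
band [[631.9679998   39.32585732 185.        ]]
rail right end [[622.40504354 -87.88089425 185.        ]]
bar ends/yoke [[ 582.8 -210.8  184. ]
 [ 574.4 -308.9  184. ]
 [ 635.7 -217.1  184. ]
 [ 631.5 -311.5  184. ]]
barpts 211 [ 8.4337384e-02  9.9643725e-01  5.7980420e+02 -2.5984277e+02] [ 571.03350844 -309.33417512  178.25562266] [ 594.95828029 -210.45600139  189.73706683]
scale [[ 677.8 -201.9  168. ]
 [ 501.3 -187.1  168. ]] -4.787479525010066
top0 31 uv 400 408 204 207
[[548.0, -183.0, 179.0], [548.0, -186.0, 180.0], [547.0, -187.0, 186.0], [548.0, -190.0, 180.0], [548.0, -192.0, 181.0], [545.0, -191.0, 199.0], [545.0, -194.0, 197.0], [545.0, -183.0, 182.0], [545.0, -185.0, 183.0], [545.0, -187.
[... 823 characters left out ...]
82.0], [541.0, -193.0, 182.0], [542.0, -196.0, 183.0], [542.0, -204.0, 189.0], [544.0, -201.0, 187.0], [539.0, -193.0, 180.0], [540.0, -198.0, 183.0], [542.0, -197.0, 182.0], [541.0, -205.0, 187.0], [544.0, -202.0, 185.0], [539.0, -195.0, 179.0], [540.0, -198.0, 181.0], [541.0, -200.0, 182.0], [543.0, -201.0, 183.0], [544.0, -202.0, 183.0], [538.0, -197.0, 178.0], [539.0, -200.0, 180.0], [542.0, -197.0, 178.0], [543.0, -200.0, 179.0], [544.0, -202.0, 181.0], [540.0, -199.0, 177.0], [541.0, -200.0, 177.0], [543.0, -200.0, 177.0], [541.0, -196.0, 173.0], [541.0, -200.0, 175.0], [542.0, -205.0, 179.0], [542.0, -200.0, 173.0], [544.0, -197.0, 170.0]]
[[ 542.49454333 -195.42368618  180.        ]]
```

Request:
step_arm --translation '[[3,-8,7.5],[5,-13,7.5],[19.3,-53.6,7.5],[19.3,-53.6,7.5],[19.3,-53.6,7.5],[19.3,-53.6,7.5],[19.3,-53.6,7.5],[19.3,-53.6,7.5],[19.3,-53.6,7.5],[19.3,-53.6,7.5],[19.3,-53.6,7.5],[19.3,-53.6,7.5]]' --delta_rot '[[0,0,-8],[0,0,-16],[0,0,-24],[0,0,-32],[0,0,-40],[0,0,-48],[0,0,-56],[0,0,-64],[0,0,-72],[0,0,-80],[0,0,-84],[0,0,-84]]' --claw '[9.4,9.4,9.4,9.4,9.4,9.4,9.4,9.4,9.4,9.4,9.4,9.4]' --newtons 40

```text
clock: 1.3
ee_pos: [460.6, 53.8, 258.6]
orientation: [[0.317, 0.949, 0.0], [0.949, -0.317, -0.0], [-0.0, 0.0, -1.0]]
force: [0.0, 1.1, -1.0]
grip_width: 1.003
finger_force: 0.0
```

Request:
step_arm --translation '[[0,-0.1,-4],[0,-0.1,-8],[0,-0.1,-12],[0,-0.1,-14.5],[0,-0.1,-15],[0,-0.1,-15],[0,-0.1,-15]]' --delta_rot '[[0,0,0],[0,0,0],[0,0,0],[0,0,0],[0,0,0],[0,0,0],[0,0,0]]' --claw '[6,6,6,6,6,6,6]'

```text
clock: 2.0
ee_pos: [461.5, 55.4, 110.3]
orientation: [[0.314, 0.95, 0.003], [0.95, -0.314, -0.0], [0.001, 0.003, -1.0]]
force: [0.3, 0.1, -0.0]
grip_width: 0.636
finger_force: 0.0
```

Request:
step_arm --translation '[[0,0,0],[0,0,0],[0,0,0],[0,0,0],[0,0,0],[0,0,0],[0,0,0],[0,0,0],[0,0,0],[0,0,0]]' --delta_rot '[[0,0,0],[0,0,0],[0,0,0],[0,0,0],[0,0,0],[0,0,0],[0,0,0],[0,0,0],[0,0,0],[0,0,0]]' --claw '[0,0,0,0,0,0,0,0,0,0]' --newtons 40

```text
clock: 3.0
ee_pos: [460.2, 55.5, 108.6]
orientation: [[0.314, 0.95, -0.0], [0.95, -0.314, -0.0], [-0.0, -0.0, -1.0]]
force: [0.4, 0.2, -0.7]
grip_width: 0.146
finger_force: 40.0
```

Request:
step_arm --translation '[[0,0,4],[0,0,8],[0,0,12],[0,0,17],[0,0,22],[0.7,-4,22],[1.4,-8,22],[2.2,-12,22],[2.9,-16,22],[3.6,-20,22],[4.4,-24,22],[5,-27.5,22]]' --delta_rot '[[0,0,0],[0,0,0],[0,0,0],[0,0,0],[0,0,0],[0,0,2],[0,0,4],[0,0,6],[0,0,8],[0,0,10],[0,0,12],[0,0,13.6]]' --claw '[0,0,0,0,0,0,0,0,0,0,0,0]'

```text
clock: 4.2
ee_pos: [510.1, -221.2, 327.6]
orientation: [[0.081, 0.997, -0.001], [0.997, -0.081, 0.001], [0.001, -0.001, -1.0]]
force: [0.3, 0.7, -1.6]
grip_width: 0.146
finger_force: 40.0
```

Request:
step_arm --translation '[[0.4,-2,0],[0.6,-3.5,0],[0.6,-3.5,0],[0.6,-3.5,-3],[0.6,-3.5,-6],[0.6,-3.5,-8.5],[0.6,-3.5,-9.4],[0.6,-3.5,-9.4],[0.6,-3.5,-9.4],[0.6,-3.5,-9.4]]' --delta_rot '[[0,0,0],[0,0,0],[0,0,0],[0,0,0],[0,0,0],[0,0,0],[0,0,0],[0,0,0],[0,0,0],[0,0,0]]' --claw '[0,0,0,0,0,0,0,0,0,0]'

```text
clock: 5.2
ee_pos: [517.2, -254.8, 236.8]
orientation: [[0.081, 0.997, 0.003], [0.997, -0.081, -0.002], [-0.002, 0.003, -1.0]]
force: [-0.9, -0.3, -2.5]
grip_width: 0.146
finger_force: 40.0
```

```bash
python3 - <<'E'
from h import *
s=snap('side','side1'); im=cv2.imread('pics/side1.png')[190:390,290:510]
cv2.imwrite('pics/side1c.png',cv2.resize(im,None,fx=3,fy=3,interpolation=cv2.INTER_CUBIC))
print(get_state()['ee_pos'],get_state()['force'])
P=cloud(s);h=cv2.cvtColor(s['color'],cv2.COLOR_RGB2HSV)
m=(h[...,1]<45)&(h[...,2]>150)&(P[...,2]>118)&(P[...,2]<136)&(abs(P[...,0]-516)<60)&(abs(P[...,1]+255)<50)
q=P[m];print(len(q),cv2.minAreaRect(q[:,:2].astype(np.float32)),q.min(0),q.max(0))
E
```

```text
[ 517.11876094 -254.86788037  236.61351797] [ 0.79493159  0.12642133 -2.06420824]
426 ((515.7378540039062, -252.95233154296875), (59.43477249145508, 69.0410385131836), 86.60684967041016) [ 480.0355573  -284.40349898  126.1676316 ] [ 548.6291787  -223.85611736  135.99966118]
```

View pics/side1c.png

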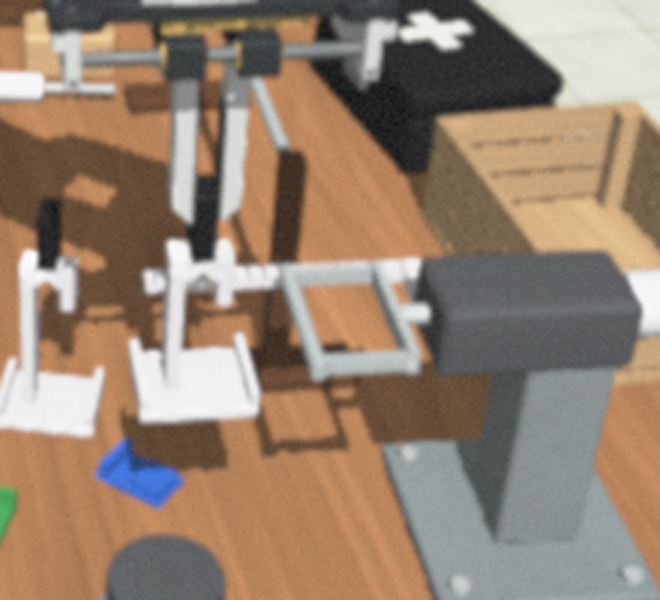

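The hanger is held upright with its lip (crop ~225,275) in front of the crossbar (crop ~300,320), and the foot rims are low. I'll move in, then lower.

Request:
step_arm --translation '[[2,-0.2,0],[4,-0.3,0],[5.5,-0.45,0],[6,-0.5,0],[6,-0.5,0],[6,-0.5,0]]' --delta_rot '[[0,0,0],[0,0,0],[0,0,0],[0,0,0],[0,0,0],[0,0,0]]' --claw '[0,0,0,0,0,0]'

```text
clock: 5.85
ee_pos: [576.0, -259.5, 235.0]
orientation: [[0.082, 0.997, -0.0], [0.997, -0.082, -0.0], [-0.0, -0.0, -1.0]]
force: [-0.3, -0.1, -2.9]
grip_width: 0.141
finger_force: 40.0
```

Request:
step_arm --translation '[[0,0,-1],[0,0,-2],[0,0,-2.5],[0,0,-3],[0,0,-3.2],[0,0,-3.2],[0,0,-3.2]]' --delta_rot '[[0,0,0],[0,0,0],[0,0,0],[0,0,0],[0,0,0],[0,0,0],[0,0,0]]' --claw '[0,0,0,0,0,0,0]'

```text
clock: 6.55
ee_pos: [576.8, -259.6, 203.0]
orientation: [[0.082, 0.997, 0.001], [0.997, -0.082, -0.001], [-0.0, 0.001, -1.0]]
force: [2.1, -0.1, -2.1]
grip_width: 0.146
finger_force: 40.0
```

Request:
step_arm --translation '[[0,0,-0.15],[-0.2,0,-0.15],[-0.5,0.05,-0.15],[-1,0.1,-0.15],[-1.5,0.1,-0.15],[-2,0.15,-0.15],[-2.5,0.2,-0.15],[-3,0.25,-0.15],[-3.4,0.3,-0.15],[-3.7,0.3,-0.15],[-3.7,0.3,-0.15],[-3.7,0.3,-0.15]]' --delta_rot '[[0,0,0],[0,0,0],[0,0,0],[0,0,0],[0,0,0],[0,0,0],[0,0,0],[0,0,0],[0,0,0],[0,0,0],[0,0,0],[0,0,0]]' --claw '[0,0,0,0,0,0,0,0,0,0,0,0]'

```text
clock: 7.75
ee_pos: [540.8, -256.6, 202.3]
orientation: [[0.082, 0.997, 0.005], [0.997, -0.082, -0.001], [-0.001, 0.005, -1.0]]
force: [7.5, 0.3, 4.2]
grip_width: 0.146
finger_force: 40.0
```

```bash
python3 - <<'E'
from h import *
t=snap('top','top2');s=snap('side','side2')
print(get_state()['ee_pos'],get_state()['force'],np.round(get_state()['orientation'],3)[2])
a=cv2.resize(cv2.imread('pics/top2.png')[150:250,370:470],None,fx=4,fy=4,interpolation=cv2.INTER_CUBIC)
b=cv2.resize(cv2.imread('pics/side2.png')[230:330,330:430],None,fx=4,fy=4,interpolation=cv2.INTER_CUBIC)
cv2.imwrite('pics/c2.png',np.hstack([a,b]))
E
```

```text
[ 540.81740729 -256.60330666  202.3129294 ] [7.91329461 0.48332665 3.43338297] [-0.     0.005 -1.   ]
```

View pics/c2.png

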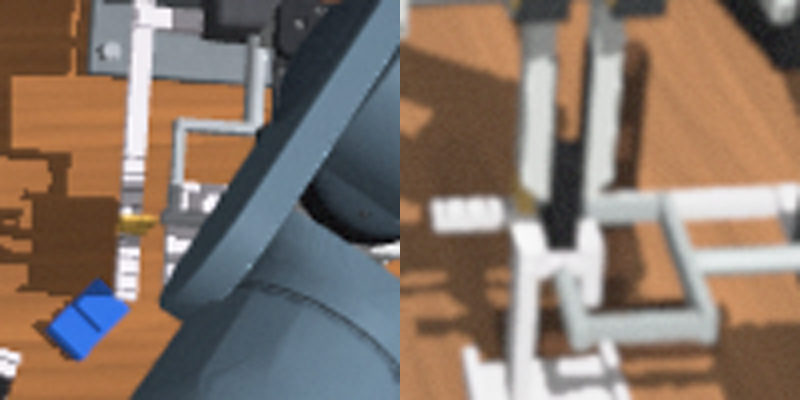

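In the top crop, the crossbar's end (170,215) is about 2 px (5 mm) short of the marker tip (152,222). I'll pull 5 mm more and hold.

Request:
step_arm --translation '[[-0.2,0,0],[-0.4,0,0],[-0.5,0.05,0],[-0.5,0.05,0],[-0.5,0.05,0],[-0.5,0.05,0],[-0.5,0.05,0],[-0.5,0.05,0],[-0.5,0.05,0],[-0.5,0.05,0],[-0.5,0.05,0],[-0.5,0.05,0]]' --delta_rot '[[0,0,0],[0,0,0],[0,0,0],[0,0,0],[0,0,0],[0,0,0],[0,0,0],[0,0,0],[0,0,0],[0,0,0],[0,0,0],[0,0,0]]' --claw '[0,0,0,0,0,0,0,0,0,0,0,0]'

```text
clock: 9.05
ee_pos: [536.1, -256.1, 202.3]
orientation: [[0.082, 0.997, 0.006], [0.997, -0.082, -0.001], [-0.001, 0.006, -1.0]]
force: [10.2, 0.4, 3.8]
grip_width: 0.145
finger_force: 40.0
```

```bash
python3 - <<'E'
from h import *
t=snap('top','top3')
print(get_state()['ee_pos'],get_state()['force'])
P=cloud(t);s0=load('top0')
# bar left end points: pixels at z 172..190 just right of marker
for n,S in(('now',t),('rest',s0)):
    P=cloud(S); 
    m=(P[...,2]>176)&(P[...,2]<190)&(P[...,1]<-203)&(P[...,1]>-213)&(P[...,0]>515)&(P[...,0]<600)
    h=cv2.cvtColor(S['color'],cv2.COLOR_RGB2HSV); m&=h[...,1]<60
    print(n,m.sum(),P[m].mean(0).round(1),P[m].min(0).round(1),P[m].max(0).round(1))
cv2.imwrite('pics/c3.png',cv2.resize(cv2.imread('pics/top3.png')[180:230,390:440],None,fx=8,fy=8,interpolation=cv2.INTER_CUBIC))
E
```

```text
[ 536.06216464 -256.15621621  202.32636953] [ 8.50003297 -1.03532669  3.57274692]
now 25 [ 547.7 -210.5  184. ] [ 539.4 -213.   178.4] [ 561.7 -206.8  190. ]
rest 6 [ 583.1 -211.3  182.1] [ 580.5 -212.4  178.3] [ 587.6 -210.5  186.9]
```

View pics/c3.png

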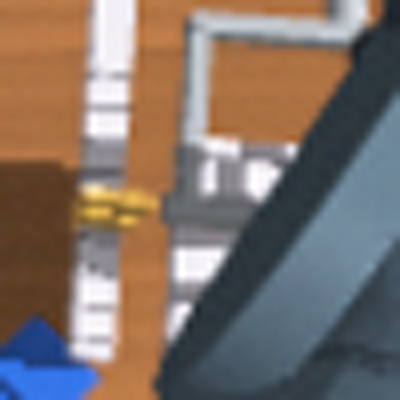

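The crossbar (row ~211) and marker tip (row ~207) in the crop are level to within about a millimetre. I'll hold.

Request:
step_arm --translation '[[0,0,0],[0,0,0],[0,0,0],[0,0,0],[0,0,0],[0,0,0],[0,0,0],[0,0,0],[0,0,0],[0,0,0],[0,0,0],[0,0,0]]' --delta_rot '[[0,0,0],[0,0,0],[0,0,0],[0,0,0],[0,0,0],[0,0,0],[0,0,0],[0,0,0],[0,0,0],[0,0,0],[0,0,0],[0,0,0]]' --claw '[0,0,0,0,0,0,0,0,0,0,0,0]'

```text
clock: 10.3
ee_pos: [536.0, -256.1, 202.3]
orientation: [[0.082, 0.997, 0.006], [0.997, -0.082, -0.001], [-0.001, 0.006, -1.0]]
force: [8.9, 1.1, 3.3]
grip_width: 0.145
finger_force: 40.0
```

Request:
step_arm --translation '[[0,0,0],[0,0,0],[0,0,0],[0,0,0],[0,0,0],[0,0,0],[0,0,0],[0,0,0]]' --delta_rot '[[0,0,0],[0,0,0],[0,0,0],[0,0,0],[0,0,0],[0,0,0],[0,0,0],[0,0,0]]' --claw '[0,0,0,0,0,0,0,0]'

```text
clock: 11.1
ee_pos: [536.1, -256.2, 202.4]
orientation: [[0.082, 0.997, 0.006], [0.997, -0.082, -0.001], [-0.001, 0.006, -1.0]]
force: [8.2, 0.6, 3.2]
grip_width: 0.146
finger_force: 40.0
```

Request:
step_arm --translation '[[0.5,-0.05,0],[1,-0.1,0],[1.5,-0.1,0],[2,-0.15,0],[2.5,-0.2,0],[3,-0.25,0],[3.5,-0.3,0],[3.9,-0.3,0],[4.2,-0.35,0],[4.2,-0.35,0],[4.2,-0.35,0],[4.2,-0.35,0]]' --delta_rot '[[0,0,0],[0,0,0],[0,0,0],[0,0,0],[0,0,0],[0,0,0],[0,0,0],[0,0,0],[0,0,0],[0,0,0],[0,0,0],[0,0,0]]' --claw '[0,0,0,0,0,0,0,0,0,0,0,0]'

```text
clock: 12.3
ee_pos: [576.3, -259.8, 202.4]
orientation: [[0.082, 0.997, 0.001], [0.997, -0.082, -0.001], [-0.001, 0.001, -1.0]]
force: [3.9, 1.0, 5.9]
grip_width: 0.144
finger_force: 40.0
```

Request:
step_arm --translation '[[0.1,0,0.3],[0.2,0,0.6],[0.2,0,1],[0.2,0,2],[0.2,0,3],[0.2,0,3.6],[0.2,0,3.6],[0.2,0,3.6]]' --delta_rot '[[0,0,0],[0,0,0],[0,0,0],[0,0,0],[0,0,0],[0,0,0],[0,0,0],[0,0,0]]' --claw '[0,0,0,0,0,0,0,0]'

```text
clock: 13.1
ee_pos: [578.3, -259.5, 237.3]
orientation: [[0.082, 0.997, 0.0], [0.997, -0.082, -0.0], [-0.0, 0.0, -1.0]]
force: [-1.3, -0.1, -2.1]
grip_width: 0.147
finger_force: 40.0
```

Request:
step_arm --translation '[[-3,0.25,0],[-6.5,0.5,0],[-6.5,0.5,4],[-6.5,0.5,8.5],[-6.5,2,8.8],[-6,6,8.8],[-5,10,8.8],[-4,14,8.8],[-3,18,8.8],[-2,22,8.8],[-1.2,24.9,8.8],[-1.2,24.9,6]]' --delta_rot '[[0,0,0],[0,0,0],[0,0,0],[0,0,0],[0,0,0],[0,0,0],[0,0,0],[0,0,0],[0,0,0],[0,0,0],[0,0,0],[0,0,0]]' --claw '[0,0,0,0,0,0,0,0,0,0,0,0]'

```text
clock: 14.3
ee_pos: [568.5, -7.0, 300.2]
orientation: [[0.077, 0.997, 0.007], [0.997, -0.077, -0.0], [0.0, 0.007, -1.0]]
force: [-0.1, 0.1, -1.9]
grip_width: 0.149
finger_force: 40.0
```

Request:
step_arm --translation '[[0,0,-3],[0,0,-6],[0,0,-6],[0,0,-6],[0,0,-6]]' --delta_rot '[[0,0,0],[0,0,0],[0,0,0],[0,0,0],[0,0,0]]' --claw '[0,0,0,0,0]'

```text
clock: 14.8
ee_pos: [567.3, -10.7, 239.2]
orientation: [[0.082, 0.997, 0.003], [0.997, -0.082, -0.001], [-0.0, 0.003, -1.0]]
force: [-0.4, -0.2, -1.6]
grip_width: 0.144
finger_force: 40.0
```

```bash
python3 - <<'E'
from h import *
s=snap('side','side4');t=snap('top','top4'); 
a=cv2.resize(cv2.imread('pics/side4.png')[150:350,260:460],None,fx=2.5,fy=2.5,interpolation=cv2.INTER_CUBIC)
cv2.imwrite('pics/c4.png',a)
print(get_state()['ee_pos'],get_state()['force'])
P=cloud(t);m=(P[150:200,405:462,2]>176)&(P[150:200,405:462,2]<190);q=P[150:200,405:462][m];print('bar front x min',np.percentile(q[:,0],3))
E
```

```text
[567.35225601 -10.73675339 239.31895576] [-0.90120756  0.47595718 -1.86312131]
bar front x min 573.7489226899539
```

View pics/c4.png

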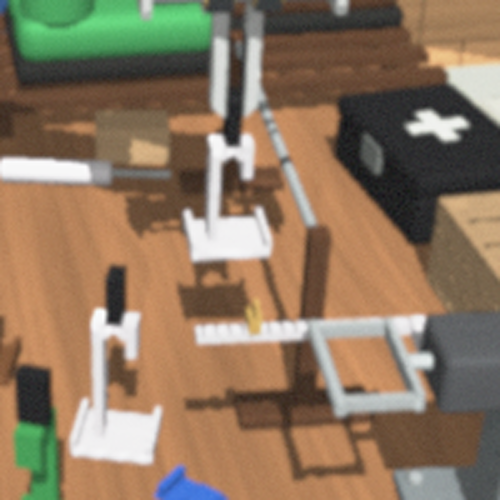

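The gauge is home and the hanger is in front of the rail's bare end (lip at crop 245,165, rail end at 310,220), so I'll advance.

Request:
step_arm --translation '[[2,-0.2,0],[4,-0.3,0],[5.5,-0.45,0],[5.9,-0.5,0],[5.9,-0.5,0],[5.9,-0.5,0],[5.9,-0.5,-1],[5.9,-0.5,-2],[5.9,-0.5,-2.7],[5.9,-0.5,-3.2],[5.9,-0.5,-3.2],[5.9,-0.5,-3.2]]' --delta_rot '[[0,0,0],[0,0,0],[0,0,0],[0,0,0],[0,0,0],[0,0,0],[0,0,0],[0,0,0],[0,0,0],[0,0,0],[0,0,0],[0,0,0]]' --claw '[0,0,0,0,0,0,0,0,0,0,0,0]'

```text
clock: 16.1
ee_pos: [625.2, -15.5, 205.1]
orientation: [[0.082, 0.997, -0.0], [0.997, -0.082, 0.0], [0.0, -0.0, -1.0]]
force: [0.4, -0.3, -2.6]
grip_width: 0.143
finger_force: 40.0
```

Request:
step_arm --translation '[[-0.1,0,-0.1],[-0.2,0,-0.2],[-0.3,0,-0.3],[-0.3,0,-0.3],[-0.3,0,-0.3],[-0.3,0,-0.3]]' --delta_rot '[[0,0,0],[0,0,0],[0,0,0],[0,0,0],[0,0,0],[0,0,0]]' --claw '[0,0,0,0,0,0]'

```text
clock: 16.7
ee_pos: [623.9, -15.6, 204.1]
orientation: [[0.082, 0.997, 0.005], [0.997, -0.082, -0.0], [-0.0, 0.005, -1.0]]
force: [3.3, 2.9, 6.3]
grip_width: 0.145
finger_force: 40.0
```

Request:
step_arm --translation '[[0.1,0,0],[0.2,0,0],[0.3,0,0],[0.3,0,0],[0.3,0,0]]' --delta_rot '[[0,0,0],[0,0,0],[0,0,0],[0,0,0],[0,0,0]]' --claw '[0,0,0,0,0]'

```text
clock: 17.2
ee_pos: [625.7, -15.8, 202.6]
orientation: [[0.082, 0.997, 0.001], [0.997, -0.082, -0.001], [-0.0, 0.001, -1.0]]
force: [3.7, -0.7, 5.1]
grip_width: 0.147
finger_force: 40.0
```

Request:
step_arm --translation '[[0.1,0,0],[0.2,0,0],[0.3,0,0],[0.3,0,0],[0.3,0,0]]' --delta_rot '[[0,0,0],[0,0,0],[0,0,0],[0,0,0],[0,0,0]]' --claw '[0,0,0,0,0]'

```text
clock: 17.7
ee_pos: [627.7, -15.4, 201.1]
orientation: [[0.082, 0.997, -0.002], [0.997, -0.082, 0.0], [0.0, -0.002, -1.0]]
force: [0.6, -0.3, -0.7]
grip_width: 0.144
finger_force: 40.0
```

```bash
python3 - <<'E'
from h import *
s=snap('side','side5');t=snap('top','top5')
for n,S in(('side',s),('top',t)):
    P=cloud(S);h=cv2.cvtColor(S['color'],cv2.COLOR_RGB2HSV)
    m=(abs(P[...,2]-181)<7)&(P[...,1]>45)&(P[...,1]<110)&(abs(P[...,0]-635)<15);q=P[m]
    l=q[:,0]-.081*(q[:,1]-112.6);print(n,'rail',len(q),np.median(l),np.percentile(l,[5,95]),np.median(q[:,2]))
    m=(abs(P[...,2]-98)<5)&(abs(P[...,1]+16)<45)&(abs(P[...,0]-628)<55)&(h[...,1]<50)&(h[...,2]>140);q=P[m]
    if len(q)>20:print(n,'foot',len(q),cv2.minAreaRect(q[:,:2].astype(np.float32)),np.median(q[:,2]))
a=cv2.imread('pics/side5.png')
for hx,c in((-10,(0,0,255)),(0,(0,255,0)),(10,(255,0,0))):
    o=np.array([627.7,-15.4,201.1-108.6]);X=np.array([.9966,-.082,0]);Y=np.array([.082,.9966,0])
    print(hx,proj(s,[o+X*hx-10*Y+[0,0,z] for z in(75,95)]).round(1).tolist())
x,y,w,hh=330,170,70,60
cv2.imwrite('pics/c5.png',cv2.resize(a[y:y+hh,x:x+w],None,fx=10,fy=10,interpolation=cv2.INTER_CUBIC))
E
```

```text
side rail 50 635.8612712174402 [633.72530472 639.66378909] 183.57729705819546
side foot 240 ((626.1506958007812, -14.77730941772461), (60.84775924682617, 69.06816101074219), 86.71390533447266) 99.85152887632758
top rail 42 638.6381084544291 [634.4385353  642.43967549] 184.6208337163149
-10 [[374.7, 233.8], [375.3, 225.8]]
0 [[379.2, 233.6], [379.8, 225.6]]
10 [[383.7, 233.4], [384.4, 225.4]]
```

View pics/c5.png

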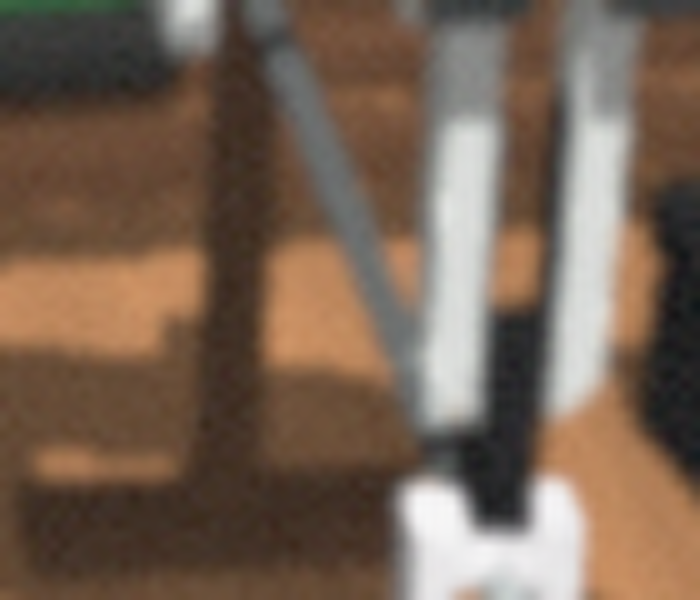

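The rail end shows in the hook's middle (crop ~500,590), so the bar is bedded. Now I'll slide past the band.

Request:
step_arm --translation '[[0.05,0.5,0],[0.15,2,0],[0.3,4,0],[0.5,6,0],[0.65,8,0],[0.8,10,0],[0.95,12,0],[1.15,14,0],[1.3,16,0],[1.45,18,0],[1.5,18.8,0],[1.5,18.8,0]]' --delta_rot '[[0,0,0],[0,0,0],[0,0,0],[0,0,0],[0,0,0],[0,0,0],[0,0,0],[0,0,0],[0,0,0],[0,0,0],[0,0,0],[0,0,0]]' --claw '[0,0,0,0,0,0,0,0,0,0,0,0]'

```text
clock: 19.0
ee_pos: [642.6, 174.2, 201.7]
orientation: [[0.08, 0.997, -0.001], [0.997, -0.08, 0.0], [0.0, -0.001, -1.0]]
force: [-0.1, 0.4, -2.2]
grip_width: 0.148
finger_force: 40.0
```

Request:
step_arm --translation '[[0,0,0],[0,0,-0.05],[0,0,-0.1],[0,0,-0.15],[0,0,-0.15]]' --delta_rot '[[0,0,0],[0,0,0],[0,0,0],[0,0,0],[0,0,0]]' --claw '[0,0,0,0,0]'

```text
clock: 19.5
ee_pos: [643.4, 172.0, 200.7]
orientation: [[0.082, 0.997, 0.0], [0.997, -0.082, -0.0], [-0.0, 0.0, -1.0]]
force: [0.7, 0.1, -2.8]
grip_width: 0.146
finger_force: 40.0
```

Request:
step_arm --translation '[[0,0,-0.05],[0,0,-0.1],[0,0,-0.1],[0,0,-0.1]]' --delta_rot '[[0,0,0],[0,0,0],[0,0,0],[0,0,0]]' --claw '[0,0,0,0]'

```text
clock: 19.9
ee_pos: [643.7, 172.4, 200.2]
orientation: [[0.082, 0.997, 0.001], [0.997, -0.082, -0.0], [-0.0, 0.001, -1.0]]
force: [1.6, -0.7, 0.4]
grip_width: 0.145
finger_force: 40.0
```

Request:
step_arm --translation '[[0,0,0],[0,0,0],[0,0,0],[0,0,0],[0,0,0],[0,0,0],[0,0,2],[0,0,5],[0,0,9],[0,0,13],[0,0,13],[0,0,13]]' --delta_rot '[[0,0,0],[0,0,0],[0,0,0],[0,0,0],[0,0,0],[0,0,0],[0,0,0],[0,0,0],[0,0,0],[0,0,0],[0,0,0],[0,0,0]]' --claw '[2,3,4,5,6,6,6,6,6,6,6,6]'

```text
clock: 21.1
ee_pos: [643.7, 172.6, 330.8]
orientation: [[0.082, 0.997, 0.002], [0.997, -0.082, 0.0], [0.0, 0.002, -1.0]]
force: [0.0, -0.3, -0.8]
grip_width: 0.633
finger_force: 0.0
```

```bash
python3 - <<'E'
from h import *
s=snap('side','side6');t=snap('top','top6');a=cv2.imread('pics/side6.png');b=cv2.imread('pics/top6.png')
cv2.imwrite('pics/c6.png',np.hstack([cv2.resize(a[150:350,240:440],None,fx=2,fy=2),cv2.resize(b[130:330,240:440],None,fx=2,fy=2)]))
h=cv2.cvtColor(s['color'],cv2.COLOR_RGB2HSV);P=cloud(s)
w=(h[...,1]<45)&(h[...,2]>140)&(abs(P[...,1]-172)<45)&(P[...,2]>80)&(P[...,2]<200)&(abs(P[...,0]-643)<60)
q=P[w];f=q[q[:,2]<115];print('foot',len(f),cv2.minAreaRect(f[:,:2].astype(np.float32)))
A=np.c_[f[:,:2],np.ones(len(f))];print('foot plane',np.linalg.lstsq(A,f[:,2],rcond=None)[0])
# mid foot recheck
t0=load('top0');T=cloud(t);k=cv2.cvtColor(t['color'],cv2.COLOR_RGB2HSV)
m=(k[...,1]<40)&(k[...,2]>150)&(T[...,2]>4)&(T[...,2]<13)&(abs(T[...,0]-452)<80)&(abs(T[...,1]+104)<80);q=T[m]
print('mid',m.sum(),cv2.minAreaRect(q[:,:2].astype(np.float32)))
m=(k[...,2]<70)&(T[...,2]>165)&(abs(T[...,0]-452)<80)&(abs(T[...,1]+104)<80);print('tab',cv2.minAreaRect(T[m][:,:2].astype(np.float32)))
print(get_state()['ee_pos'])
E
```

```text
foot 313 ((639.653076171875, 170.3790283203125), (61.11275863647461, 63.27040100097656), 86.23263549804688)
foot plane [-6.69319063e-02  7.70556757e-02  1.29701329e+02]
mid 245 ((450.59283447265625, -103.62153625488281), (55.680782318115234, 65.2238998413086), 70.93937683105469)
tab ((451.9512939453125, -103.11953735351562), (22.612300872802734, 11.407171249389648), 71.29690551757812)
[642.59119824 172.42538052 327.5978291 ]
```

View pics/c6.png

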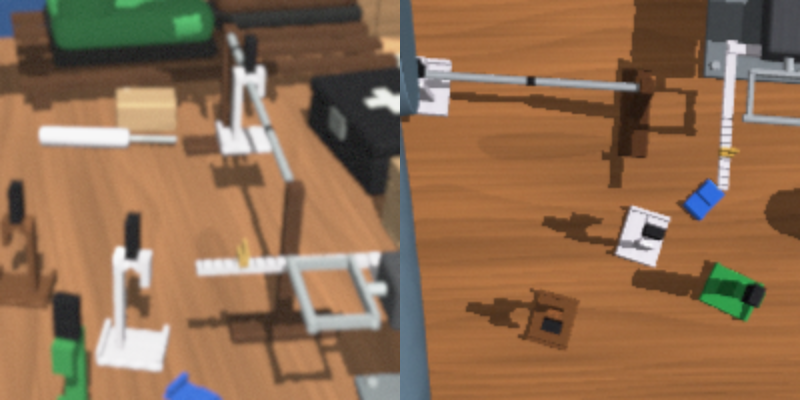

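The short hanger hangs on the rail past the band (side crop ~245,110), and the mid hanger hasn't moved (top crop ~642,235). I'll fetch the mid.

Request:
step_arm --translation '[[-2.5,-3.5,0],[-5,-7,0],[-7.5,-10.5,0],[-10,-14,0],[-12.5,-17.5,0],[-15,-21,0],[-17.5,-25,0],[-19.1,-27.6,0],[-19.1,-27.6,0],[-19.1,-27.6,0],[-19.1,-27.6,-5],[-19.1,-27.6,-9]]' --delta_rot '[[0,0,-2],[0,0,-4],[0,0,-6],[0,0,-8],[0,0,-10],[0,0,-12],[0,0,-14],[0,0,-14.2],[0,0,-14.2],[0,0,-14.2],[0,0,-14.2],[0,0,-14.2]]' --claw '[6,6,6,6,6,6,6,6,6,6,6,6]'

```text
clock: 22.4
ee_pos: [452.6, -102.4, 237.8]
orientation: [[0.322, 0.947, 0.0], [0.947, -0.322, 0.0], [0.0, -0.0, -1.0]]
force: [0.1, 0.0, -0.6]
grip_width: 0.638
finger_force: 0.0
```

Request:
step_arm --translation '[[0,0,-4],[0,0,-8],[0,0,-10],[0,0,-10.6],[0,0,-10.6],[0,0,-10.6],[0,0,-10.6]]' --delta_rot '[[0,0,0],[0,0,0],[0,0,0],[0,0,0],[0,0,0],[0,0,0],[0,0,0]]' --claw '[6,6,6,6,6,6,6]'

```text
clock: 23.1
ee_pos: [453.5, -103.8, 135.3]
orientation: [[0.323, 0.946, 0.003], [0.946, -0.323, -0.001], [-0.0, 0.003, -1.0]]
force: [-0.4, -0.3, 0.2]
grip_width: 0.638
finger_force: 0.0
```

Request:
step_arm --translation '[[0,0,0],[0,0,0],[0,0,0],[0,0,0],[0,0,0],[0,0,0],[0,0,0],[0,0,0],[0,0,0],[0,0,0]]' --delta_rot '[[0,0,0],[0,0,0],[0,0,0],[0,0,0],[0,0,0],[0,0,0],[0,0,0],[0,0,0],[0,0,0],[0,0,0]]' --claw '[0,0,0,0,0,0,0,0,0,0]' --newtons 40

```text
clock: 24.1
ee_pos: [452.3, -103.4, 133.6]
orientation: [[0.324, 0.946, -0.0], [0.946, -0.324, 0.0], [0.0, -0.0, -1.0]]
force: [-0.3, -0.8, -1.1]
grip_width: 0.146
finger_force: 40.0
```

Request:
step_arm --translation '[[0,0,4],[0,0,8],[0,0,12],[0,0,17],[0,0,21.6],[0.8,-2,21.6],[2,-5,21.6],[3.5,-9,21.6],[5,-12,21.6],[6.4,-15.1,21.6],[6.4,-15.1,21.6],[6.4,-15.1,21.6]]' --delta_rot '[[0,0,0],[0,0,0],[0,0,0],[0,0,0],[0,0,0],[0,0,2],[0,0,5],[0,0,8],[0,0,11],[0,0,14.2],[0,0,14.2],[0,0,14.2]]' --claw '[0,0,0,0,0,0,0,0,0,0,0,0]'

```text
clock: 25.3
ee_pos: [515.9, -254.5, 348.3]
orientation: [[0.083, 0.997, -0.002], [0.997, -0.083, 0.002], [0.002, -0.002, -1.0]]
force: [-1.1, 0.1, -1.7]
grip_width: 0.144
finger_force: 40.0
```

Request:
step_arm --translation '[[0,0,-3],[0,0,-6],[0,0,-9],[0,0,-11.4],[0,0,-11.4],[0,0,-11.4],[0,0,-11.4],[2,-0.2,-11.4],[4,-0.3,-11.4],[5.5,-0.45,-11.4],[6,-0.5,-11.4],[6,-0.5,-11.4]]' --delta_rot '[[0,0,0],[0,0,0],[0,0,0],[0,0,0],[0,0,0],[0,0,0],[0,0,0],[0,0,0],[0,0,0],[0,0,0],[0,0,0],[0,0,0]]' --claw '[0,0,0,0,0,0,0,0,0,0,0,0]'

```text
clock: 26.5
ee_pos: [576.9, -259.7, 236.8]
orientation: [[0.081, 0.997, 0.001], [0.997, -0.081, -0.001], [-0.001, 0.001, -1.0]]
force: [0.7, 0.6, -2.6]
grip_width: 0.147
finger_force: 40.0
```

Request:
step_arm --translation '[[0,0,-1],[0,0,-2],[0,0,-2.7],[0,0,-3.2],[0,0,-3.4],[0,0,-3.4],[-0.3,0,-3.4],[-0.6,0.05,-3.4],[-1,0.1,-3.4],[-1.5,0.1,-3.4],[-2,0.15,-3.4],[-2.5,0.2,-3.4]]' --delta_rot '[[0,0,0],[0,0,0],[0,0,0],[0,0,0],[0,0,0],[0,0,0],[0,0,0],[0,0,0],[0,0,0],[0,0,0],[0,0,0],[0,0,0]]' --claw '[0,0,0,0,0,0,0,0,0,0,0,0]'

```text
clock: 27.7
ee_pos: [552.0, -257.5, 202.3]
orientation: [[0.082, 0.997, 0.003], [0.997, -0.082, -0.001], [-0.0, 0.003, -1.0]]
force: [7.3, -0.3, -0.0]
grip_width: 0.143
finger_force: 40.0
```

Request:
step_arm --translation '[[-0.5,0.05,0],[-1,0.1,0],[-1.4,0.1,0],[-1.7,0.15,0],[-1.85,0.15,0],[-1.85,0.15,0],[-1.85,0.15,0],[-1.85,0.15,0],[-1.85,0.15,0],[-1.85,0.15,0]]' --delta_rot '[[0,0,0],[0,0,0],[0,0,0],[0,0,0],[0,0,0],[0,0,0],[0,0,0],[0,0,0],[0,0,0],[0,0,0]]' --claw '[0,0,0,0,0,0,0,0,0,0]'

```text
clock: 28.7
ee_pos: [534.8, -256.4, 203.2]
orientation: [[0.082, 0.997, 0.007], [0.997, -0.082, -0.002], [-0.001, 0.007, -1.0]]
force: [9.3, -0.1, 0.9]
grip_width: 0.138
finger_force: 40.1
```

```bash
python3 - <<'E'
from h import *
t=snap('top','top7');s=snap('side','side7')
print(get_state()['ee_pos'],get_state()['force'])
a=cv2.resize(cv2.imread('pics/top7.png')[180:230,390:440],None,fx=8,fy=8,interpolation=cv2.INTER_CUBIC)
b=cv2.resize(cv2.imread('pics/side7.png')[240:320,330:410],None,fx=5,fy=5,interpolation=cv2.INTER_CUBIC)
cv2.imwrite('pics/c7.png',np.hstack([a,b]))
E
```

```text
[ 534.83545686 -256.37311068  203.23060108] [ 8.31967103 -0.5075277   0.64429359]
```

View pics/c7.png

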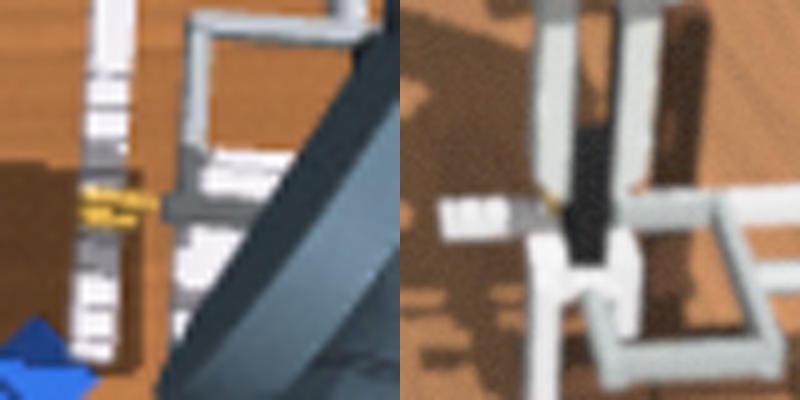

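Again the bar (row ~210) is level with the marker tip (~207). I'll hold, let the gauge back in, and lift off.

Request:
step_arm --translation '[[0,0,0],[0,0,0],[0,0,0],[0,0,0],[0,0,0],[0,0,0],[0,0,0],[0,0,0],[0,0,0],[0,0,0],[0,0,0],[0,0,0]]' --delta_rot '[[0,0,0],[0,0,0],[0,0,0],[0,0,0],[0,0,0],[0,0,0],[0,0,0],[0,0,0],[0,0,0],[0,0,0],[0,0,0],[0,0,0]]' --claw '[0,0,0,0,0,0,0,0,0,0,0,0]'

```text
clock: 30.0
ee_pos: [534.8, -256.3, 203.2]
orientation: [[0.082, 0.997, 0.006], [0.997, -0.082, -0.002], [-0.001, 0.007, -1.0]]
force: [8.7, -0.5, 1.4]
grip_width: 0.15
finger_force: 40.1
```

Request:
step_arm --translation '[[0,0,0],[0,0,0],[0,0,0],[0,0,0],[0,0,0],[0,0,0],[0,0,0],[0,0,0],[0,0,0],[0,0,0]]' --delta_rot '[[0,0,0],[0,0,0],[0,0,0],[0,0,0],[0,0,0],[0,0,0],[0,0,0],[0,0,0],[0,0,0],[0,0,0]]' --claw '[0,0,0,0,0,0,0,0,0,0]'

```text
clock: 31.0
ee_pos: [534.8, -256.4, 203.2]
orientation: [[0.082, 0.997, 0.007], [0.997, -0.082, -0.002], [-0.001, 0.007, -1.0]]
force: [8.6, 0.4, 1.1]
grip_width: 0.144
finger_force: 40.1
```

Request:
step_arm --translation '[[0.5,-0.05,0],[1,-0.1,0],[1.5,-0.1,0],[2,-0.15,0],[2.5,-0.2,0],[3,-0.25,0],[3.5,-0.3,0],[4,-0.3,0],[4.4,-0.35,0],[4.6,-0.35,0],[4.6,-0.35,0],[4.6,-0.35,0]]' --delta_rot '[[0,0,0],[0,0,0],[0,0,0],[0,0,0],[0,0,0],[0,0,0],[0,0,0],[0,0,0],[0,0,0],[0,0,0],[0,0,0],[0,0,0]]' --claw '[0,0,0,0,0,0,0,0,0,0,0,0]'

```text
clock: 32.2
ee_pos: [578.3, -259.5, 201.1]
orientation: [[0.082, 0.997, -0.001], [0.997, -0.082, 0.0], [0.0, -0.001, -1.0]]
force: [1.7, -1.1, 0.4]
grip_width: 0.147
finger_force: 40.0
```

Request:
step_arm --translation '[[0,0,0.3],[0,0,0.6],[0,0,1],[0,0,2],[0,0,3],[0,0,3.6],[0,0,3.6],[0,0,3.6]]' --delta_rot '[[0,0,0],[0,0,0],[0,0,0],[0,0,0],[0,0,0],[0,0,0],[0,0,0],[0,0,0]]' --claw '[0,0,0,0,0,0,0,0]'

```text
clock: 33.0
ee_pos: [578.8, -259.5, 237.8]
orientation: [[0.082, 0.997, 0.0], [0.997, -0.082, -0.0], [-0.0, 0.0, -1.0]]
force: [0.5, -0.5, -2.0]
grip_width: 0.145
finger_force: 40.0
```

Request:
step_arm --translation '[[-3,0.25,0],[-6.5,0.5,0],[-6.5,0.5,4.5],[-6.5,0.5,9],[-6.5,0.5,11.5],[-6.5,3,11.5],[-6,7,11.5],[-5,11.5,11.5],[-4,16,11.5],[-3,20.5,11.5],[-1.3,24.9,11.5],[-1.3,24.9,11.5]]' --delta_rot '[[0,0,0],[0,0,0],[0,0,0],[0,0,0],[0,0,0],[0,0,0],[0,0,0],[0,0,0],[0,0,0],[0,0,0],[0,0,0],[0,0,0]]' --claw '[0,0,0,0,0,0,0,0,0,0,0,0]'

```text
clock: 34.2
ee_pos: [566.3, -5.4, 352.0]
orientation: [[0.075, 0.997, -0.001], [0.997, -0.075, 0.003], [0.003, -0.001, -1.0]]
force: [-0.4, -1.0, -2.0]
grip_width: 0.146
finger_force: 40.0
```

Request:
step_arm --translation '[[0,0,-4],[0,0,-8],[0,0,-11.5],[0,0,-11.5],[0,0,-11.5],[2,-0.2,-11.5],[4,-0.3,-11.5],[5.5,-0.45,-11.5],[6.1,-0.5,-11.5],[6.1,-0.5,-11.5],[6.1,-0.5,-11.5],[6.1,-0.5,-11.5]]' --delta_rot '[[0,0,0],[0,0,0],[0,0,0],[0,0,0],[0,0,0],[0,0,0],[0,0,0],[0,0,0],[0,0,0],[0,0,0],[0,0,0],[0,0,0]]' --claw '[0,0,0,0,0,0,0,0,0,0,0,0]'

```text
clock: 35.4
ee_pos: [626.5, -15.4, 238.3]
orientation: [[0.082, 0.997, 0.001], [0.997, -0.082, -0.0], [-0.0, 0.001, -1.0]]
force: [0.4, -0.7, -2.0]
grip_width: 0.145
finger_force: 40.0
```

Request:
step_arm --translation '[[0,0,-1],[0,0,-2],[0,0,-3],[0,0,-3.4],[0,0,-3.5],[0,0,-3.6],[0,0,-3.6],[0,0,-3.6]]' --delta_rot '[[0,0,0],[0,0,0],[0,0,0],[0,0,0],[0,0,0],[0,0,0],[0,0,0],[0,0,0]]' --claw '[0,0,0,0,0,0,0,0]'

```text
clock: 36.2
ee_pos: [627.0, -15.5, 201.9]
orientation: [[0.082, 0.997, 0.001], [0.997, -0.082, -0.0], [-0.0, 0.001, -1.0]]
force: [0.7, -0.2, -0.9]
grip_width: 0.15
finger_force: 40.0
```

Request:
step_arm --translation '[[0.1,0.3,0.05],[0.2,1.5,0.05],[0.3,3,0.05],[0.45,4.5,0.05],[0.55,6,0.05],[0.7,7.5,0.05],[0.85,9,0.05],[0.95,10.2,0.05],[0.95,10.5,0],[0.95,10.5,0],[0.95,10.5,-0.1],[0.95,10.5,-0.1]]' --delta_rot '[[0,0,0],[0,0,0],[0,0,0],[0,0,0],[0,0,0],[0,0,0],[0,0,0],[0,0,0],[0,0,0],[0,0,0],[0,0,0],[0,0,0]]' --claw '[0,0,0,0,0,0,0,0,0,0,0,0]'

```text
clock: 37.4
ee_pos: [636.6, 89.0, 200.8]
orientation: [[0.082, 0.997, 0.001], [0.997, -0.082, 0.0], [0.0, 0.001, -1.0]]
force: [0.5, -0.3, -2.0]
grip_width: 0.143
finger_force: 40.0
```

Request:
step_arm --translation '[[0,0,0],[0,0,-0.05],[0,0,-0.1],[0,0,-0.1]]' --delta_rot '[[0,0,0],[0,0,0],[0,0,0],[0,0,0]]' --claw '[0,0,0,0]'

```text
clock: 37.8
ee_pos: [636.8, 89.1, 200.4]
orientation: [[0.082, 0.997, 0.002], [0.997, -0.082, -0.001], [-0.0, 0.002, -1.0]]
force: [1.0, -0.4, 1.0]
grip_width: 0.144
finger_force: 40.0
```

Bedded. I'll release, rise and check.

Request:
step_arm --translation '[[0,0,0],[0,0,0],[0,0,0],[0,0,0],[0,0,0],[0,0,0],[0,0,2],[0,0,5],[0,0,9],[-3,0,13],[-8,0,13],[-13,0,13]]' --delta_rot '[[0,0,0],[0,0,0],[0,0,0],[0,0,0],[0,0,0],[0,0,0],[0,0,0],[0,0,0],[0,0,0],[0,0,0],[0,0,0],[0,0,0]]' --claw '[2,3,4,5,6,6,6,6,6,6,6,6]'

```text
clock: 39.0
ee_pos: [505.7, 89.4, 331.3]
orientation: [[0.082, 0.997, 0.003], [0.997, -0.082, -0.0], [0.0, 0.003, -1.0]]
force: [1.2, 0.5, 1.3]
grip_width: 0.639
finger_force: 0.0
```

Request:
step_arm --translation '[[-5,2,0],[-10,5,0],[-15,9,0],[-20,13,0],[-20,17,0],[-20,20,0],[-20,20,0],[-20,20,0],[-20,20,0],[-20,20,0],[-20,20,0],[-20,20,0]]' --delta_rot '[[0,0,0],[0,0,0],[0,0,0],[0,0,0],[0,0,0],[0,0,0],[0,0,0],[0,0,0],[0,0,0],[0,0,0],[0,0,0],[0,0,0]]' --claw '[6,6,6,6,6,6,6,6,6,6,6,6]'

```text
clock: 40.2
ee_pos: [306.8, 288.8, 329.7]
orientation: [[0.084, 0.996, 0.0], [0.996, -0.084, 0.0], [0.0, 0.0, -1.0]]
force: [-0.5, -0.9, 0.3]
grip_width: 0.641
finger_force: 0.0
```

```bash
python3 - <<'E'
from h import *
s=snap('side','side8');t=snap('top','top8');a=cv2.imread('pics/side8.png');b=cv2.imread('pics/top8.png')
cv2.imwrite('pics/c8.png',np.hstack([cv2.resize(a[150:350,240:440],None,fx=2,fy=2),cv2.resize(b[130:330,240:440],None,fx=2,fy=2)]))
T=cloud(t);k=cv2.cvtColor(t['color'],cv2.COLOR_RGB2HSV)
m=(k[...,2]<70)&(T[...,2]>215)&(T[...,2]<260)&(abs(T[...,0]-640)<40)&(T[...,1]>40)&(T[...,1]<220)
for lo,hi in((50,130),(130,220)):
    q=T[m&(T[...,1]>lo)&(T[...,1]<hi)]; print(len(q),q.mean(0) if len(q) else '')
print(get_state()['ee_pos'],get_state()['force'])
E
```

```text
77 [633.88091406  89.80374675 236.37011693]
87 [640.8196553  173.57918788 236.31163884]
[306.64709153 289.06930291 329.69668325] [-0.3344872  -0.03994107 -0.73069567]
```

View pics/c8.png

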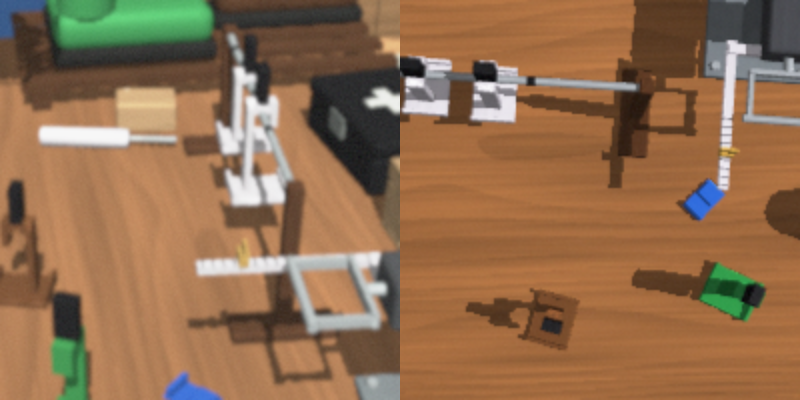

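Both hangers hang between the bands (side crop ~262,140 and ~240,110) and the gauge is home. I'll let them settle briefly, then hand in.

Request:
step_arm --translation '[[0,0,0],[0,0,0],[0,0,0],[0,0,0],[0,0,0],[0,0,0],[0,0,0],[0,0,0],[0,0,0],[0,0,0],[0,0,0],[0,0,0]]' --delta_rot '[[0,0,0],[0,0,0],[0,0,0],[0,0,0],[0,0,0],[0,0,0],[0,0,0],[0,0,0],[0,0,0],[0,0,0],[0,0,0],[0,0,0]]' --claw '[6,6,6,6,6,6,6,6,6,6,6,6]'

```text
clock: 41.5
ee_pos: [306.3, 289.5, 329.7]
orientation: [[0.082, 0.997, -0.0], [0.997, -0.082, -0.0], [-0.0, -0.0, -1.0]]
force: [-0.5, -1.2, 0.0]
grip_width: 0.638
finger_force: 0.0
```

```bash
python3 -c "
from bench import ctrl
print(ctrl.hand_in())"
```

```text
the job is handed in; nothing more can be done
None
```

I proof-tested the short and mid hangers at the marker (there was no tall one), hung both on the rail between the bands with the gauge home, and handed the job in; no verdict was returned.

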